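Weigh out the copper weights and set the probe down

ROBOT

A 6-joint arm with a two-finger parallel gripper is mounted at the origin on the work surface. World frame = base frame: x ahead of the robot, y to its left, z up, the work surface at z = 0. Lengths are in mm, angles in rad, forces in N, time in s.
With the tool pointing down it reaches from about 350 to 975 mm from the base axis. Payload 7.1 kg.
Tool frame: the origin (TCP) lies on the front face of the gripper's body, between the roots of the fingers; the fingertips stand 80 mm ahead of it and the grasp point (between the pads) lies 61 mm ahead of it (env.tips_ahead is the distance from the TCP to the fingertips, in mm); z points along the fingers, y is the line along which they close (so a half turn about z gives the same grasp; the last joint's range is limited). The gripper opens to 88 mm and grips with 3 to 60 N. Pads are 20 mm wide; open, the fingers measure 115 mm over their backs; the gripper's body (75 mm by 178 mm) begins 61 mm behind the grasp point.
Start: joints at [-0.019, 0.423, 1.63, -0, 1.089, -0.019], TCP at [624.984, 0.026, 302.675] pointing down, gripper open.
Joint ranges: [-3, 3], [-0.9, 2.11], [0.09, 2.58], [-1.31, 4.45], [0.11, 2.69], [-2.54, 2.54]. Speed limits (rad/s): [2.39, 2.39, 3.01, 3.14, 3.14, 3.14].

INTERFACE

Orientations are given as a unit quaternion [x, y, z, w].
In Python, from station import env, set_gripper, viewer, workorder gives the robot as it stands. Calls block until the motion is done:
- env.reach(position, orientation): joint-space move of the TCP to a pose.
- env.move_l(position, rot=None, rate=150, f_stop=None): straight line of the TCP; rot=None keeps the orientation; rate is the mean speed in mm/s. With f_stop (N) it stops when the force on the tool has changed by that much, and returns True; else False.
- env.move_joints(angles): joint-space move.
- set_gripper(opening): finger opening in mm; the grip force is fixed at half the most; returns when the fingers have stopped.
- env.hold(seconds).
- env.ik(position, orientation): joint angles nearest the present ones, or None.
- env.read_state(): the state.
- viewer.camera(name): name is "scene" or "side" or "wrist"; returns the picture (420x560x3 uint8, blue, green, red); there is no depth.
- viewer.camera_params(name): a dict with "fx", "fy", "cx", "cy" (pixels), "pose" (4x4, takes a point from camera to world coordinates); the wrist camera has in their place "tool_from_camera" (4x4, takes a point from camera to tool coordinates, whose origin is the TCP and whose axes are the flange's). Camera axes: x right, y up, looking along -z (the intrinsics and any distortion apply to the point x, -y, -z); pixel columns grow to the right and rows downward; lengths in mm; the calibration is good to about 2 mm. A picture is of the moment at which its call begins: read the wrist's pose just before it. camera_params takes no time and is no camera call.
A pose or a line that the arm cannot do raises env.IKError and nothing moves.
- workorder.sign_off(): hands the job in; it is judged then, once.
The state is a dict: "time_s": time; "qpos": joint angles; "dq": joint speeds; "tau": joint torques, N m; "tool_pos": TCP position; "orientation": TCP orientation; "force": force on the tool from outside, world axes, zero at the start; "wrist_torque": the same for the moment, N m; "width": finger opening in mm; "grip_force": force on a finger pad.
Only numpy, scipy, OpenCV 4.12 (cv2) and the standard library are available. Lean on these libraries where they do the work, as an engineer would, in place of code of your own. Each camera call takes 0.05 s, during which the arm holds its last target. There are 200 camera calls.

TASK

Raise the probe by swinging the lever on the probe head fully up. Then sort the look-alike copper-coloured discs by weight: stand every heavy, solid copper one gently on the brass chuck, flat and clear of the wafer in its middle, and lay every light, plated aluminium one flat in the white tray. When all are sorted, gently lower the lever fully home; keep the robot off the probe itself and leave the other things on the bench where they are.

Things in the scene. Friction and masses are not known exactly. Their poses are not given: they have to be found in the camera images.
- chuck: round brass plate on the probe station's drum (radius 104 mm down to the bench). Origin: centre of its flat top, 60 mm above the bench; flat radius 100 mm, ringed by a rim 4 mm thick and 4 mm high. A grey wafer, 51 mm diameter, 1 mm thick, is fixed at the centre. Its +y points to the probe head, its -x the way the lever points. Fixed; place and yaw vary.
- probe: brass tube 8 mm thick with a needle, coming over the chuck from the head; origin at the needle's tip above the chuck's centre. In the chuck's frame the tube runs from (0, 25, 24) mm over (0, 85, 64) to (0, 160, 64) when down, and rises 24 mm with the lever. The robot must not touch it.
- lever (a joint): angle of the probe head's lever: 0 fully down against its stop (probe down), 0.8 fully up against its stop. It stays where it is left; about 1.3 N at the ball moves it. Raised means above 0.65.
- lever_ball (a point): centre of the black ball, 18 mm diameter, at the lever's free end, on a thin 8 mm bar; can be pinched from above. 80 mm from the hinge; at 0 the bar slopes 0.4 rad below level, at 0.8 it slopes 0.4 rad above.
- lever_hinge (a point): the lever's pivot, on the -x face of the probe head (black column 50 x 50 mm, 145 mm tall with a 22 mm knob on top, centred 35 mm behind the pivot). The pivot's axis is the chuck's y axis; the lever points along the chuck's -x.
- slug_a: one of up to six copper-coloured discs, all alike to the eye: 46 mm diameter, 24 mm tall, standing flat on the bench; origin at the centre of its underside, z up. Either solid copper (320 to 395 g) or copper-plated aluminium (97 to 119 g); only its weight tells which. None if absent at this start (or while held).
- slug_b: one of up to six copper-coloured discs, all alike to the eye: 46 mm diameter, 24 mm tall, standing flat on the bench; origin at the centre of its underside, z up. Either solid copper (320 to 395 g) or copper-plated aluminium (97 to 119 g); only its weight tells which. None if absent at this start (or while held).
- slug_c: one of up to six copper-coloured discs, all alike to the eye: 46 mm diameter, 24 mm tall, standing flat on the bench; origin at the centre of its underside, z up. Either solid copper (320 to 395 g) or copper-plated aluminium (97 to 119 g); only its weight tells which. None if absent at this start (or while held).
- slug_d: one of up to six copper-coloured discs, all alike to the eye: 46 mm diameter, 24 mm tall, standing flat on the bench; origin at the centre of its underside, z up. Either solid copper (320 to 395 g) or copper-plated aluminium (97 to 119 g); only its weight tells which. None if absent at this start (or while held).
- slug_e: one of up to six copper-coloured discs, all alike to the eye: 46 mm diameter, 24 mm tall, standing flat on the bench; origin at the centre of its underside, z up. Either solid copper (320 to 395 g) or copper-plated aluminium (97 to 119 g); only its weight tells which. None if absent at this start (or while held).
- slug_f: one of up to six copper-coloured discs, all alike to the eye: 46 mm diameter, 24 mm tall, standing flat on the bench; origin at the centre of its underside, z up. Either solid copper (320 to 395 g) or copper-plated aluminium (97 to 119 g); only its weight tells which. None if absent at this start (or while held).
- tray: white open tray, fixed, 108 (x) x 198 (y) mm outside, 28 mm tall, walls and floor about 4 to 5 mm thick; origin at the centre of its underside.
- jar: bystander: small closed amber jar, 40 mm diameter, 55 mm tall; origin at its underside
- needle_case: bystander: flat black box 35 (x) x 90 (y) x 16 mm; origin at its underside
- nut: bystander: steel hexagon nut blank, 26 mm across, 14 mm tall; origin at its underside
- tweezers: bystander: steel tweezers 120 mm long (x), 20 mm wide, 5 mm tall; origin at its underside
- driver: bystander: screwdriver 160 mm long, lying along its x; origin at its underside
- wafer_box: bystander: flat round grey box, 80 mm diameter, 16 mm tall; origin at its underside
Mind the look-alikes: they are no part of the job. Leave any green or turquoise look-alike of the slug_f alone.

How it is judged:
By the outcome, as a careful person would: the job done as asked, in the order asked, and still so for the second after the job is handed in, with the robot touching nothing.
Of slug_a, slug_b, slug_c, slug_d, slug_e, slug_f only 3 to 5 are there at a start; the rules pass over those that are not, and their reading is None.
At some moment in a run one of slug_a, slug_b, slug_c, slug_d, slug_e, slug_f may be knocked a few centimetres aside while the robot is not near it.
It also fails if it takes over 210 s, if anything falls off the work surface, if the arm or the gripper's body presses on something with over 40 N, if the wrist force passes 120 N, or if a joint passes its speed limit or range.

## Working session

There is one attempt and no reset: what is moved stays moved. The work goes in short steps, each a Python script; the robot and the scene stay as the last script left them, time stands still between calls to the robot, and variables do not carry over. Pictures are saved under pics/ and viewed, at most 14 in all, crops included, and the job is handed in when it is done.

```bash
ls; mkdir -p pics; python3 - <<'E'
from station import env, set_gripper, viewer, workorder
import cv2, numpy as np
np.set_printoptions(precision=3,suppress=True)
s=env.read_state(); print(s)
for n in ("scene","side"):
    cv2.imwrite(f"pics/{n}0.png",viewer.camera(n)); print(n,viewer.camera_params(n))
cv2.imwrite("pics/wrist0.png",viewer.camera("wrist")); print(viewer.camera_params("wrist"))
E
```

```text
pics
{'time_s': 0.0, 'qpos': array([-0.019,  0.424,  1.631,  0.   ,  1.089, -0.019]), 'dq': array([-0.001, -0.001,  0.001, -0.001,  0.   ,  0.001]), 'tau': array([  0.001, -54.462, -27.367,   0.064,   0.023,  -0.   ]), 'tool_pos': array([624.567,   0.046, 301.9  ]), 'orientation': array([ 0.707,  0.707, -0.001, -0.001]), 'force': array([ 0.603,  0.655, -0.364]), 'wrist_torque': array([-0.052,  0.014,  0.056]), 'grip_force': 0.0, 'width': 88.04462288657302}
scene {'fx': 510.16311469941627, 'fy': 510.16311469941627, 'cx': 274.8383676937339, 'cy': 201.17999930135042, 'pose': array([[   0.252,   -0.779,    0.574, 1235.371],
       [   0.968,    0.211,   -0.137, -277.44 ],
       [  -0.014,    0.59 ,    0.807, 1228.232],
       [   0.   ,    0.   ,    0.   ,    1.   ]])}
side {'fx': 539.7619013037428, 'fy': 539.7619013037428, 'cx': 290.9711810139572, 'cy': 203.0657994168709, 'pose': array([[   0.692,    0.511,   -0.51 , -167.681],
       [  -0.722,    0.48 ,   -0.498, -698.75 ],
       [  -0.01 ,    0.713,    0.701,  977.118],
       [   0.   ,    0.   ,    0.   ,    1.   ]])}
{'fx': 369.8950644404127, 'fy': 369.8950644404127, 'cx': 276.98007640177815, 'cy': 209.66370617381605, 'tool_from_camera': array([[  0.   ,   0.954,   0.3  ,  81.729],
       [  1.   ,  -0.   ,  -0.   ,   0.437],
       [ -0.   ,   0.3  ,  -0.954, -82.313],
       [  0.   ,   0.   ,   0.   ,   1.   ]])}
```

View pics/scene0.png

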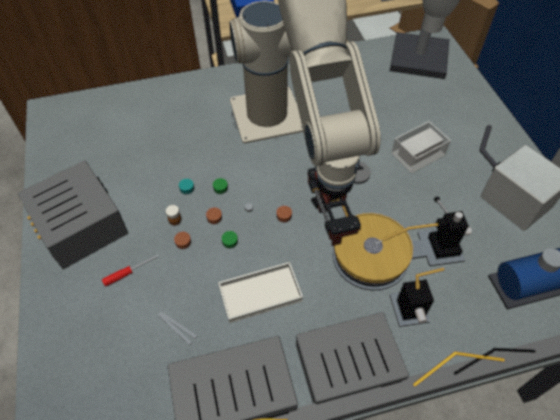

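View pics/side0.png

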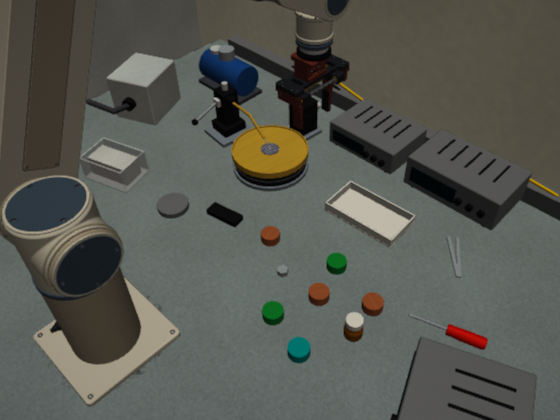

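The scene picture shows three copper discs at (214,215), (182,240) and (284,213). The tray is at (260,290), the chuck at (374,245) with its wafer in the middle, and the probe head at (450,235) with its lever ball near (437,198). The side view shows the same three discs at (270,236), (319,293) and (373,303), and the ball near (195,122).

```bash
cat > h.py <<'E'
from station import env, set_gripper, viewer, workorder
import cv2, numpy as np
from scipy.spatial.transform import Rotation as R
np.set_printoptions(precision=1,suppress=True)
def cam(n):
    p=viewer.camera_params(n)
    if n=="wrist":
        s=env.read_state(); T=np.eye(4); T[:3,:3]=R.from_quat(s["orientation"]).as_matrix(); T[:3,3]=s["tool_pos"]
        p["pose"]=T@p["tool_from_camera"]
    return viewer.camera(n),p
def ray(p,u,v):
    d=p["pose"][:3,:3]@np.array([(u-p["cx"])/p["fx"],-(v-p["cy"])/p["fy"],-1]); return p["pose"][:3,3],d
def on_z(p,u,v,z):
    o,d=ray(p,u,v); return o+d*(z-o[2])/d[2]
def cross(a,b):  # two (p,u,v): nearest point and gap
    A,y=np.zeros((3,3)),np.zeros(3); rs=[ray(*a),ray(*b)]
    for o,d in rs:
        d=d/np.linalg.norm(d); M=np.eye(3)-np.outer(d,d); A+=M; y+=M@o
    x=np.linalg.solve(A,y)
    g=[np.linalg.norm(np.cross(x-o,d/np.linalg.norm(d))) for o,d in rs]
    return x,sum(g)
def pix(p,X):
    c=np.linalg.inv(p["pose"])@np.append(X,1); return np.array([p["cx"]-p["fx"]*c[0]/c[2],p["cy"]+p["fy"]*c[1]/c[2]])
def blobs(img,lo,hi,amin=30):
    m=cv2.inRange(cv2.cvtColor(img,cv2.COLOR_BGR2HSV),lo,hi)
    n,l,st,c=cv2.connectedComponentsWithStats(m)
    return m,[(c[i],st[i],l==i) for i in range(1,n) if st[i,4]>=amin]
def down(a):  # tool down, finger-closing line (tool y) at angle a in world xy
    y=np.array([np.cos(a),np.sin(a),0]); z=np.array([0,0,-1.]); return R.from_matrix(np.c_[np.cross(y,z),y,z]).as_quat()
COP=((3,110,50),(13,255,255))
E
python3 - <<'E'
from h import *
for n in("scene","side"):
    im,p=cam(n); print(n)
    for c,st,_ in blobs(im,*COP)[1]: print(" cop",c,st, on_z(p,*c,16))
    for c,st,l in blobs(im,(14,120,80),(28,255,255),300)[1]:
        print(" brass",c,st,on_z(p,*c,60))
    for c,st,l in blobs(im,(10,0,150),(40,70,255),300)[1]:
        print(" white",c,st,on_z(p,*c,20))
    cv2.imwrite(f"pics/{n}_c.png",cv2.resize(im[170:290,320:480] if n=="scene" else im[70:190,180:340],None,fx=5,fy=5,interpolation=cv2.INTER_CUBIC))
E
```

```text
scene
 cop [4.9 6.1] [ 0  0 12 16 50] [-885.2 -897.7   16. ]
 cop [74.5 47.3] [   0    0  165  112 3937] [-528.2 -625.2   16. ]
 cop [41.8  3.7] [35  0 14 11 33] [-861.1 -749.3   16. ]
 cop [55.2  5.6] [51  0 11 16 49] [-831.8 -695.5   16. ]
 cop [172.8   4. ] [165   0  16  10  60] [-710.1 -224.    16. ]
 cop [175.   21.6] [156   4  37  35 325] [-586.6 -232.1   16. ]
 cop [ 9.7 21. ] [  0   7  23  30 146] [-772.1 -873.7   16. ]
 cop [44.9 15.5] [41  8  9 15 39] [-771.7 -736.1   16. ]
 cop [117.2  29.6] [113  25  10  10  33] [-595.9 -459.1   16. ]
 cop [166.6  56.8] [136  29  63  50 703] [-376.3 -293.2   16. ]
 cop [85.6 57.4] [77 54 18 10 65] [-454.8 -586.6   16. ]
 cop [118.4  68.5] [ 93  56  47  28 321] [-357.2 -472.3   16. ]
 cop [89.5 81.4] [85 76 10 12 39] [-313.5 -578.    16. ]
 cop [19.9 85.5] [17 79  7 14 40] [-357.7 -819.9   16. ]
 cop [ 20.  118.9] [ 13 113  12  12  42] [-182.9 -813.7   16. ]
 cop [283.7 213.3] [277 206  14  16 169] [422.7 -57.7  16. ]
 cop [213.6 215.1] [207 208  14  15 173] [ 375.8 -254.7   16. ]
 cop [182.1 239.6] [175 232  15  16 187] [ 435.1 -355.3   1
[... 367 characters left out ...]
88   72   53 1392] [ 43.3 -21.   20. ]
 white [421.2 141. ] [401 128  41  27 541] [269.2 438.5  20. ]
 white [259.7 292. ] [ 219  263   84   56 2543] [ 649.3 -183.6   20. ]
side
 cop [303.2  59.2] [291  52  27  13  69] [1076.5  446.4   16. ]
 cop [270.3 235. ] [261 226  19  20 285] [418.8 -55.7  16. ]
 cop [319.1 293.1] [309 283  21  23 354] [ 372.  -253.5   16. ]
 cop [372.9 303. ] [362 292  22  24 368] [ 431.5 -354.    16. ]
 brass [268.9 148.1] [ 232  102   77   72 2880] [611.9 142.6  60. ]
 white [112.5 157.1] [ 89 146  48  24 596] [320.4 469.   20. ]
 white [370.5 213.7] [ 331  189   83   51 1769] [ 636.1 -188.5   20. ]
 white [109.  350.9] [  34  280  145  123 4473] [-20.9 -45.   20. ]
```

View pics/scene_c.png

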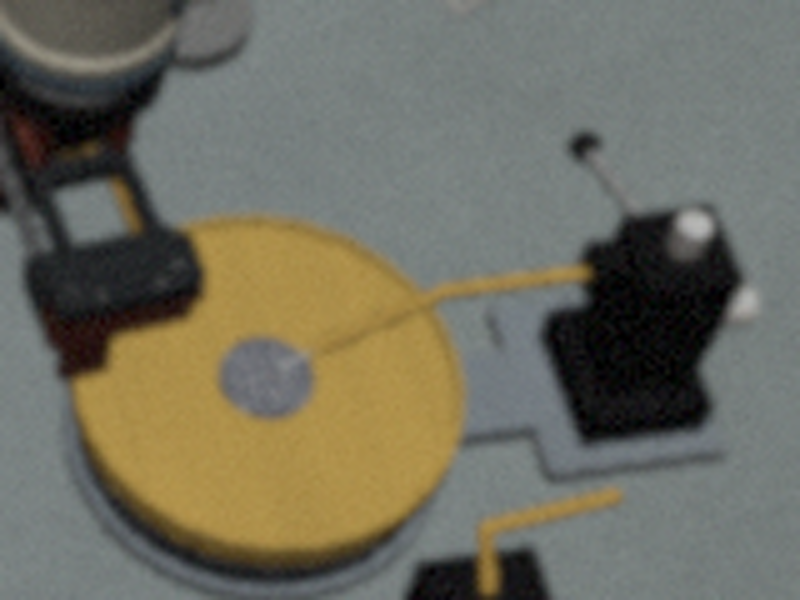

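View pics/side_c.png

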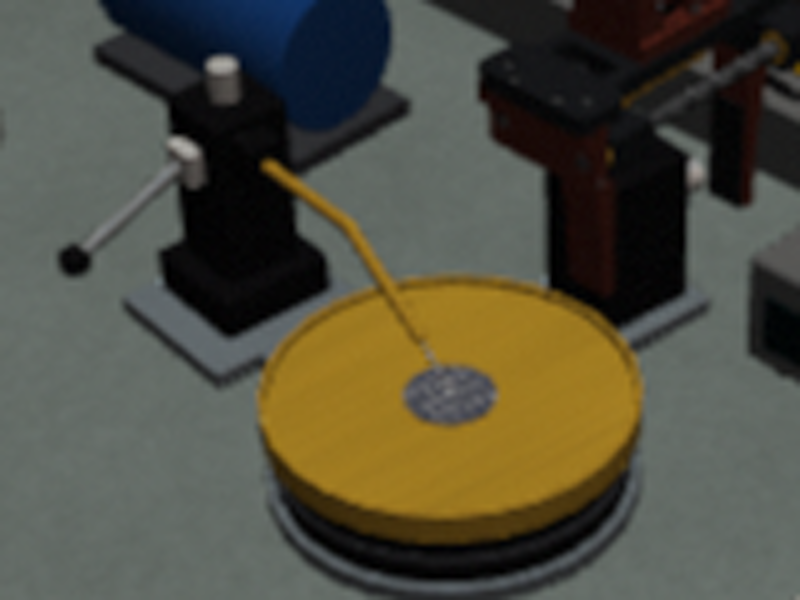

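The scene crop puts the ball at (437,199), the wafer centre at (373.4,245.4) and the knob at (458.4,217). The side crop puts the ball at (195,122), the wafer at (270,148.8) and the hinge boss at (217,102.4).

```bash
python3 - <<'E'
from h import *
ps,pd=viewer.camera_params("scene"),viewer.camera_params("side")
W=[on_z(ps,373.,245.,61),on_z(pd,269.6,148.4,61)];print("wafer",W,cross((ps,373,245),(pd,269.6,148.4)))
b,g=cross((ps,436.6,198.8),(pd,194.6,121.6));print("ball",b,g)
k,g=cross((ps,458,217),(pd,224,85.6));print("knob",k,g)
c=(W[0]+W[1])/2
d=(k-c)[:2];print("head dist",np.hypot(*d),"ang",np.arctan2(d[1],d[0]), "dist ball-c",b-c)
# tube corner at chuck (0,85,64): z=124
for p,u,v in((ps,407.5,228),(pd,250,113.5)):
    q=on_z(p,u,v,124);e=(q-c)[:2];print("corner",q,np.hypot(*e),np.arctan2(e[1],e[0]))
# tray
for n,lo in(("scene",None),("side",None)):
    im,p=cam(n)
    B=[x for x in blobs(im,(10,0,150),(40,70,255),300)[1]]
    t=(259.7,292) if n=="scene" else (370.5,213.7)
    m=min(B,key=lambda x:np.hypot(*(x[0]-t)))[2].astype(np.uint8)
    ct=max(cv2.findContours(m,0,2)[0],key=cv2.contourArea)
    P=np.array([on_z(p,*q[0],5 if n=="scene" else 5)[:2] for q in cv2.convexHull(ct)],np.float32)
    print("tray",cv2.minAreaRect(P))
E
```

```text
wafer [array([614. , 136.5,  61. ]), array([611.3, 139.3,  61. ])] (array([612.3, 138.5,  59.7]), np.float64(3.2209535327824272))
ball [531.3 353.1  84.9] 3.2077723415013377
knob [640.5 342.8 154.4] 4.342001978473721
head dist 206.80647514677648 ang 1.4355492924848736 dist ball-c [-81.3 215.2  23.9]
corner [622.7 217.9 124. ] 80.59577230144133 1.4451512297660045
corner [627.2 227.8 124. ] 91.12285845003464 1.4096896411376183
tray ((634.3900756835938, -180.4812774658203), (109.3355941772461, 202.51278686523438), 2.8931171894073486)
tray ((656.3373413085938, -175.94235229492188), (100.19441223144531, 184.2873992919922), 3.5528030395507812)
```

```bash
python3 - <<'E'
from h import *
env.reach([531,353,250],down(1.43)); env.hold(.3)
im,p=cam("wrist"); cv2.imwrite("pics/w1.png",im)
print(env.read_state()["tool_pos"],"expect ball px",pix(p,[531,353,85]),"hinge",pix(p,[605,343,116]))
for n in("scene","side"):
    q,pp=cam(n); cv2.imwrite(f"pics/{n}1.png",q)
E
```

```text
[531.3 352.5 250.1] expect ball px [279.1 214.9] hinge [280.  332.5]
```

View pics/w1.png

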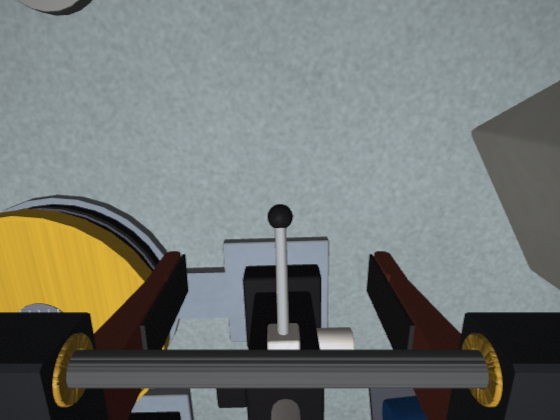

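The wrist view shows the ball at (280,216), 1 px from the prediction. The bar runs straight to the hinge at about (283,335), so I'm pinching and lifting.

```bash
cat >> h.py <<'E'
YAW=-0.12; XD=np.array([np.cos(YAW),np.sin(YAW),0]); YD=np.array([-np.sin(YAW),np.cos(YAW),0])
BALL=np.array([531.3,353.3,85]); HINGE=BALL+73.7*XD+[0,0,31.2]; UP=np.array([0,0,1.])
CH=np.array([612.5,138,60])
def ball(a): return HINGE-80*np.cos(a-.4)*XD+80*np.sin(a-.4)*UP
E
python3 - <<'E'
from h import *
q=down(1.45)
set_gripper(50)
print(env.move_l(ball(0)+61*UP,q,rate=100,f_stop=6), env.read_state()["tool_pos"])
f0=env.read_state()["force"]
set_gripper(10); s=env.read_state(); print("w",s["width"],s["grip_force"],s["force"]-f0)
for a in np.arange(.1,.81,.1):
    r=env.move_l(ball(a)+61*UP,rate=40,f_stop=12); s=env.read_state(); print(round(a,2),r,s["force"]-f0,s["width"])
    if r: break
E
```

```text
False [531.7 353.6 146.8]
w 16.209794900046052 30.000025033950806 [-1.4  5.3 -1.1]
0.1 False [ 1.   5.7 -0.9] 16.14110057454945
0.2 False [ 0.2  5.3 -2.1] 15.919760960779204
0.3 False [ 0.2  5.3 -1.1] 16.269182179086332
0.4 False [ 0.1  5.5 -0.1] 16.493898959737745
0.5 False [-0.4  5.9 -1. ] 16.202460431262317
0.6 False [-2.2  6.1 -1. ] 16.367419566621784
0.7 False [-1.9  6.4 -1.1] 16.24293267365924
0.8 False [-3.8  6.4 -0.2] 16.217545638682225
```

```bash
python3 - <<'E'
from h import *
f0=env.read_state()["force"]
print(env.move_l(ball(.85)+61*UP,rate=20,f_stop=5), env.read_state()["force"]-f0, env.read_state()["tool_pos"]-61*UP-HINGE)
set_gripper(50)
print(env.read_state()["force"])
p0=env.read_state()["tool_pos"]; env.move_l(p0+[0,0,90],rate=150); env.hold(.2)
im,p=cam("wrist"); cv2.imwrite("pics/w2.png",im); print("ball px at .8",pix(p,ball(.8)))
for n in("scene","side"):
    im,p=cam(n); print(n,pix(p,ball(.8)),pix(p,ball(0))); cv2.imwrite(f"pics/{n}2.png",im)
    for c,st,_ in blobs(im,*COP,100)[1]: 
        if c[1]>150: print(" cop",c,st[4],on_z(p,*c,16))
m=cv2.imread("pics/w2.png"); s=cv2.imread("pics/side2.png")[70:170,160:300]
cv2.imwrite("pics/v2.png",np.hstack([cv2.resize(m,(400,300)),cv2.resize(s,(400,300))]))
E
```

```text
False [ 1.4  0.3 -0.2] [-71.9   9.3  34.8]
[ 0.2 -0.7 -0.3]
ball px at .8 [279.4 219.8]
scene [442.7 184.4] [437.1 198.3]
 cop [283.6 213.3] 172 [422.8 -58.   16. ]
 cop [213.6 214.9] 171 [ 375.4 -254.6   16. ]
 cop [182.2 239.7] 186 [ 435.2 -355.2   16. ]
side [191.9 103.1] [195.  121.9]
 cop [270.3 235. ] 288 [418.7 -55.8  16. ]
 cop [319.1 293.2] 359 [ 371.9 -253.5   16. ]
 cop [372.9 303.1] 370 [ 431.3 -354.2   16. ]
```

View pics/v2.png

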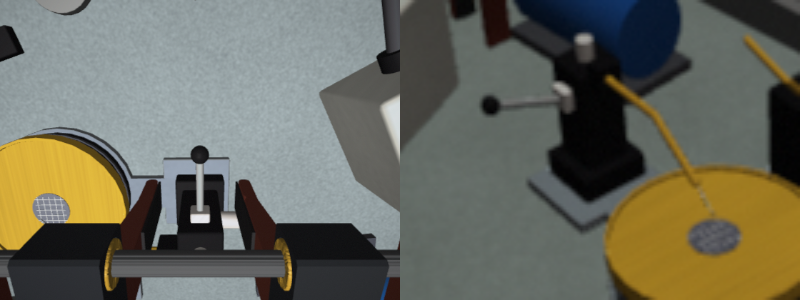

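The lever is raised. In the side view the ball is about 1.6 px below where it should be at 0.8, so it is at roughly 0.73. I'll pinch it again and press it up to the stop.

```bash
python3 - <<'E'
from h import *
set_gripper(50)
t=ball(.77)+61*UP; env.move_l(t,rate=100,f_stop=6); 
set_gripper(10); f0=env.read_state()["force"]
for a in np.arange(.8,1.0,.03):
    r=env.move_l(ball(a)+61*UP,rate=20,f_stop=6); s=env.read_state(); print(round(a,2),r,s["force"]-f0,s["tool_pos"][2]-61-HINGE[2])
    if r: break
set_gripper(50)
p0=env.read_state()["tool_pos"]; env.move_l(p0+[0,0,90],rate=150)
im,p=cam("side"); cv2.imwrite("pics/side3.png",im); print(pix(p,ball(.8)))
m,B=blobs(im,(0,0,0),(180,255,45),15)
for c,st,_ in B:
    if 170<c[0]<215 and 90<c[1]<130: print(c,st)
im=cv2.imread("pics/side2.png");m,B=blobs(im,(0,0,0),(180,255,45),15)
for c,st,_ in B:
    if 170<c[0]<215 and 90<c[1]<130: print("old",c,st)
im=cv2.imread("pics/side0.png");m,B=blobs(im,(0,0,0),(180,255,45),15)
for c,st,_ in B:
    if 170<c[0]<215 and 90<c[1]<130: print("orig",c,st)
E
```

```text
0.8 False [-0.6 -0.3  0.5] 31.479191093415906
0.83 False [-0.7  0.8  0.3] 33.60406692534498
0.86 True [ 1.8 -1.6 -2.5] 33.98311611076018
[191.9 103.1]
[191.5 103. ] [189 101   6   5  26]
old [191.4 104.6] [189 102   6   6  30]
orig [194.4 121.7] [192 119   6   6  29]
```

```bash
cat >> h.py <<'E'
def force():
    F=[]
    for _ in range(8): env.hold(.05); F.append(env.read_state()["force"])
    return np.mean(F,0)
def pick(x,y,a,w=75):
    set_gripper(w); q=down(a)
    env.reach([x,y,190],q); f0=force()
    r=env.move_l([x,y,86],rate=120,f_stop=8); set_gripper(30); s=env.read_state()
    env.move_l([x,y,190],rate=120); f1=force(); s2=env.read_state()
    print("stop",r,"w",s["width"],s2["width"],"grip",s2["grip_force"],"dF",f1-f0,"g",-(f1-f0)[2]/9.81*1000)
E
python3 - <<'E'
from h import *
ps,pd=viewer.camera_params("scene"),viewer.camera_params("side")
for n,u,v,z in(("case",225,214,16),("wbox",173,205,16),("nut",282,271,10),("g1",336,263,16),("g2",273,313,16),("turq",299,349,16),("jar",354,321,50)): print(n,on_z(pd,u,v,z))
pick(421,-57,1.571); im,p=cam("wrist"); cv2.imwrite("pics/w4.png",im)
E
```

```text
case [390.9  76.7  16. ]
wbox [321.6 197.2  16. ]
nut [ 363.4 -149.    10. ]
g1 [ 461.  -225.9   16. ]
g2 [ 267.3 -216.9   16. ]
turq [ 243.1 -314.5   16. ]
jar [ 350.  -365.2   50. ]
stop False w 44.20925009485826 44.301194648967964 grip 29.999713897705078 dF [ 0.1 -0.2 -0.6] g 60.29682549622363
```

```bash
python3 - <<'E'
from h import *
print(np.mean([force() for _ in range(3)],0))
env.reach([703,-180,300],down(1.571)); env.hold(.3); print(force(),env.read_state()["width"])
im,p=cam("wrist"); cv2.imwrite("pics/w5.png",im)
m,B=blobs(im,(10,0,130),(40,70,255),2000)
for c,st,l in B:
    ct=max(cv2.findContours(l.astype(np.uint8),0,2)[0],key=cv2.contourArea)
    P=np.array([on_z(p,*q[0],28)[:2] for q in cv2.convexHull(ct)],np.float32); print(c,st,cv2.minAreaRect(P))
E
```

```text
[ 0.   0.1 -0.9]
[-0.2  0.2 -1. ] 44.30076608896282
[280. 110.] [ 165   51  221  129 2623] ((642.9934692382812, -180.63754272460938), (107.6540298461914, 197.45896911621094), 2.9372570514678955)
[345.5 116.2] [ 288   58   88  109 5752] ((639.3074340820312, -131.73683166503906), (94.73820495605469, 82.09178924560547), 2.993861436843872)
```

View pics/w5.png

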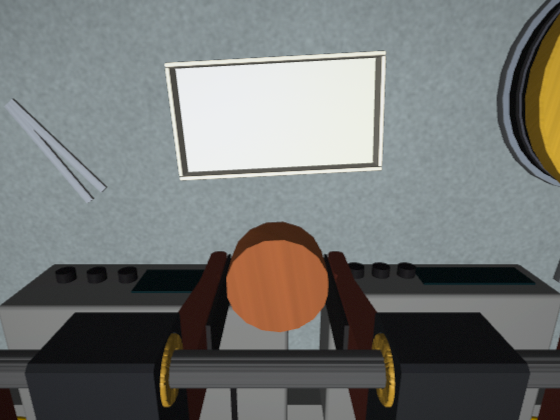

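The wrist view shows the tray, corners near (168,66), (385,53), (381,170) and (181,178). It measures 107.7 x 197.5 mm at (643,-180.6), yaw 0.051. The held disc weighs about 100 g, so it is light and goes in the tray.

```bash
cat >> h.py <<'E'
TR=np.array([643,-180.6]); TY=.051
def place(x,y,a,z,w=58):  # z: surface height
    q=down(a); env.reach([x,y,z+150],q); env.move_l([x,y,z+96],rate=100); env.hold(.2)
    r=env.move_l([x,y,z+82],rate=12,f_stop=1.5); s=env.read_state()
    print("landed",r,"TCP z",s["tool_pos"][2])
    set_gripper(w); env.move_l([x,y,z+170],rate=120)
def tray(u,v):
    c,s=np.cos(TY),np.sin(TY); return TR+[c*u-s*v,s*u+c*v]
def look():
    for n in("scene","side"):
        im,p=cam(n); cv2.imwrite(f"pics/{n}_l.png",im)
        for c,st,_ in blobs(im,*COP,100)[1]:
            X=on_z(p,*c,16)
            if X[0]>330 and st[4]<700: print(n," cop",c,st[4],X)
E
python3 - <<'E'
from h import *
x,y=tray(0,58); place(x,y,TY,5)
look(); print(env.read_state()["time_s"])
E
```

```text
landed True TCP z 90.2954003871528
scene  cop [213.7 215. ] 172 [ 375.6 -254.5   16. ]
scene  cop [182.1 239.6] 187 [ 435.  -355.3   16. ]
scene  cop [280.5 286.7] 127 [ 646.5 -126.8   16. ]
side  cop [350.5 200.3] 243 [ 642.6 -120.    16. ]
side  cop [319.  293.2] 357 [ 371.7 -253.6   16. ]
side  cop [372.9 303.1] 372 [ 431.3 -354.1   16. ]
27.3417
```

```bash
python3 - <<'E'
from h import *
pick(373.5,-254,1.571,65); print(force())
E
```

```text
stop False w 44.364711640895074 44.64701052485178 grip 29.99839961528778 dF [ 0.3 -0.  -3.6] g 371.8271316775982
[ 0.1  0.3 -3.8]
```

```bash
python3 - <<'E'
from h import *
t=CH-48*XD-42*YD; place(t[0],t[1],YAW,60)
look()
im,p=cam("wrist"); cv2.imwrite("pics/w6.png",im); print(pix(p,CH+[0,0,1]))
E
```

```text
landed True TCP z 146.50658877540673
scene  cop [354.  229.1] 206 [527.1 119.7  16. ]
scene  cop [182.3 253.5] 199 [ 479.7 -361.5   16. ]
scene  cop [281.2 284.3] 199 [ 640.4 -123.5   16. ]
side  cop [265.3 159.5] 226 [607.  154.5  16. ]
side  cop [350.5 200.3] 242 [ 642.7 -120.    16. ]
side  cop [388.2 292.1] 352 [ 476.9 -360.6   16. ]
[348.9 154.5]
```

View pics/w6.png

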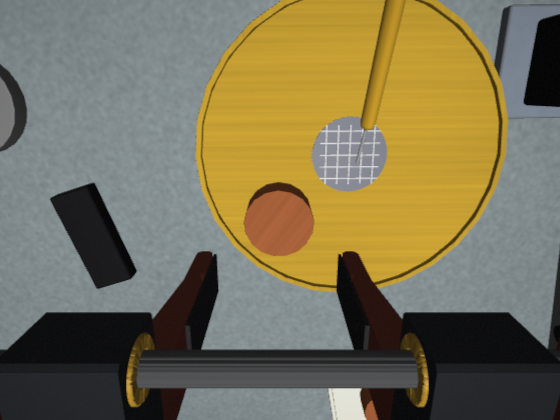

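The wrist view shows the disc at (280,220), flat on the chuck and clear of the wafer at (349,154). The third disc has been knocked to about (478,-361). I'll pick it up there with the fingers closing along x.

```bash
python3 - <<'E'
from h import *
ps,pd=viewer.camera_params("scene"),viewer.camera_params("side")
print("driver tip",on_z(pd,410,316,4),on_z(ps,157,257,4))
look()
pick(478,-361,0,65); print(force(),env.read_state()["time_s"])
E
```

```text
driver tip [ 466.5 -426.8    4. ] [ 465.1 -431.6    4. ]
scene  cop [354.  229.2] 209 [527.3 119.7  16. ]
scene  cop [182.3 253.5] 196 [ 479.6 -361.5   16. ]
scene  cop [281.2 284.3] 198 [ 640.5 -123.4   16. ]
side  cop [265.3 159.5] 226 [607.  154.4  16. ]
side  cop [350.5 200.3] 242 [ 642.6 -120.    16. ]
side  cop [388.2 292.1] 352 [ 476.8 -360.7   16. ]
stop False w 44.3418105389692 44.18292736666919 grip 29.99983549118042 dF [ 0.1  0.1 -0.9] g 86.76403512010792
[-0.3 -0.2 -1.2] 44.2
```

```bash
python3 - <<'E'
from h import *
x,y=tray(0,-50); place(x,y,TY,5)
look()
for n in("scene","side"):
    im=cv2.imread(f"pics/{n}_l.png")
    print(n,[(c,st[4]) for c,st,_ in blobs(im,*COP,12)[1] if c[1]>130 and c[0]>130])
cv2.imwrite("pics/v7.png",cv2.resize(np.vstack([cv2.imread("pics/scene_l.png")[130:350],cv2.imread("pics/side_l.png")[80:370]]),None,fx=1.15,fy=1.15))
E
```

```text
landed True TCP z 90.60338294767661
scene  cop [353.9 229.4] 205 [527.8 119.2  16. ]
scene  cop [281.2 284.3] 198 [ 640.5 -123.5   16. ]
scene  cop [242.7 299.5] 104 [ 656.7 -230.7   16. ]
side  cop [265.2 159.5] 228 [606.8 154.4  16. ]
side  cop [350.5 200.4] 245 [ 642.3 -120.1   16. ]
side  cop [386.1 220.3] 263 [ 647.8 -228.2   16. ]
scene [(array([172.6, 221.2]), np.int32(16)), (array([353.9, 229.4]), np.int32(205)), (array([281.2, 284.3]), np.int32(198)), (array([242.7, 299.5]), np.int32(104))]
side [(array([391.8, 149.4]), np.int32(92)), (array([265.2, 159.5]), np.int32(228)), (array([401.5, 161.5]), np.int32(44)), (array([350.5, 200.4]), np.int32(245)), (array([386.1, 220.3]), np.int32(263))]
```

View pics/v7.png

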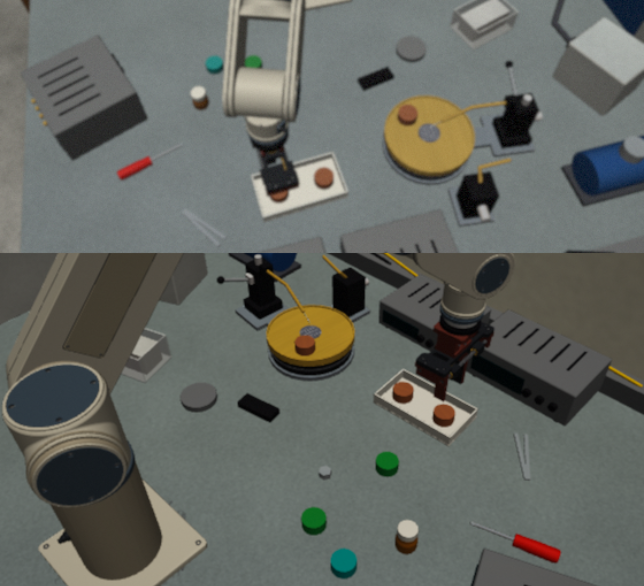

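Both views show two discs in the tray, one on the chuck, and no copper left on the bench. Next is lowering the lever.

```bash
python3 - <<'E'
from h import *
s=env.read_state()["tool_pos"]; env.move_l([s[0],s[1],300],rate=200)
b=ball(.8)+61*UP; q=down(1.45)
env.reach([b[0],b[1],300],q); set_gripper(50)
print(env.move_l(b,rate=120,f_stop=6)); set_gripper(10); f0=env.read_state()["force"]; print(env.read_state()["width"])
for a in list(np.arange(.7,.05,-.1))+[.04,0,-.03,-.06,-.09]:
    r=env.move_l(ball(a)+61*UP,rate=40 if a>.15 else 15,f_stop=6 if a<.05 else 12); s=env.read_state(); print(round(a,2),r,s["force"]-f0,s["tool_pos"][2]-61-BALL[2])
    if r: break
set_gripper(50); p0=env.read_state()["tool_pos"]; env.move_l(p0+[0,0,150],rate=150); env.hold(.3)
for n,u in(("side",(194.4,121.7)),("scene",None)):
    im,p=cam(n); cv2.imwrite(f"pics/{n}8.png",im); print(n,pix(p,ball(0)))
    for im,l in((im,"now"),(cv2.imread(f"pics/{n}0.png"),"orig")):
        for c,st,_ in blobs(im,(0,0,0),(180,255,45),10)[1]:
            if np.hypot(*(c-pix(p,ball(0))))<12: print(l,c,st[4])
print(env.read_state()["time_s"])
E
```

```text
False
16.39809095877045
0.7 False [ 0.6  2.5 -1.6] 54.40452090840833
0.6 False [ 1.7  3.3 -1.6] 46.53015737440822
0.5 False [ 2.6  2.3 -0.7] 38.54747187414506
0.4 False [ 2.5  3.3 -1.9] 30.579770056738653
0.3 False [ 2.9  2.7 -1.6] 22.56493118163641
0.2 False [ 1.5  2.9 -0.3] 14.621668607504716
0.1 False [ 1.1  2.3 -0.7] 6.900770773749201
0.04 False [ 0.5  3.5 -2.2] 2.267765142349134
0 False [ 0.1  3.6 -1.6] -0.7259420003129833
-0.03 False [ 0.3  4.5 -1.4] -2.9643977341694665
-0.06 False [-0.5  3.4 -2.2] -5.15003019036368
-0.09 False [-0.8  3.3 -1.6] -7.343343708795885
side [195.  121.9]
now [194.  121.2] 23
orig [194.4 121.7] 29
scene [437.1 198.3]
59.825
```

The ball is within about 0.5 px of its original place. I'll make sure it is home with a light press from above using closed fingertips.

```bash
python3 - <<'E'
from h import *
b=ball(0); set_gripper(0)
env.move_l([b[0],b[1],b[2]+105],rate=100); env.hold(.3); f0=env.read_state()["force"]
r=env.move_l([b[0],b[1],b[2]+80],rate=8,f_stop=3.5); s=env.read_state(); print(r,s["force"]-f0,s["tool_pos"][2]-80-b[2])
p0=s["tool_pos"]; env.move_l(p0+[0,0,140],rate=150); env.hold(.4)
im,p=cam("side"); cv2.imwrite("pics/side9.png",im)
for c,st,_ in blobs(im,(0,0,0),(180,255,45),10)[1]:
    if np.hypot(*(c-pix(p,ball(0))))<12: print(c,st[4])
cv2.imwrite("pics/v9.png",np.hstack([cv2.resize(cv2.imread(f"pics/side{k}.png")[70:190,160:320],(400,300)) for k in(0,9)]))
look()
E
```

```text
True [0.4 0.2 4.9] 7.669280859991602
[194.6 122. ] 25
scene  cop [353.9 229.3] 207 [527.6 119.3  16. ]
scene  cop [281.2 284.3] 198 [ 640.5 -123.4   16. ]
scene  cop [242.  295.9] 207 [ 646.3 -230.3   16. ]
side  cop [265.3 159.4] 223 [607.4 154.6  16. ]
side  cop [350.5 200.2] 239 [ 642.8 -119.9   16. ]
side  cop [386.2 220.2] 260 [ 648.  -228.2   16. ]
```

View pics/v9.png

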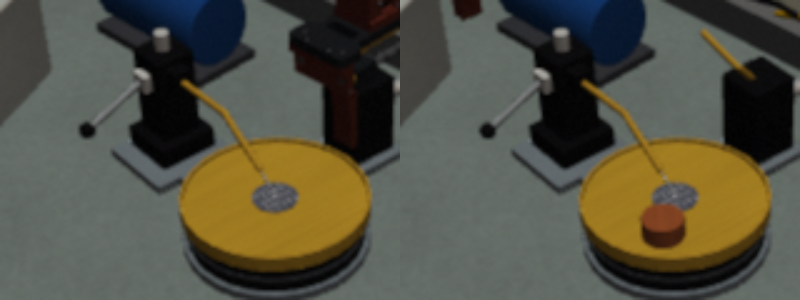

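The ball has settled back at (194.6,122.0), where it started. The before and after views match: probe down, disc flat and clear of the wafer.

```bash
python3 -c "
from h import *
print(workorder.sign_off())"
```

```text
the job is handed in; nothing more can be done
None
```

The job is handed in: the lever was raised to its stop and later lowered home, the one heavy disc (about 370 g) stands on the chuck clear of the wafer, and the two light discs (about 100 g each) lie in the tray.

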